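# Raise the test cabinet's window to the pointer

## Robot

A 6-joint arm with a two-finger parallel gripper is mounted at the origin on a cart in front of the work surface, level with it; the furniture and walls round the work are solid. World frame = base frame: x ahead of the robot, y to its left, z up, the work surface at z = 0. Lengths are in mm, angles in rad, forces in N, time in s.
With the tool pointing down it reaches from about 275 to 825 mm from the base axis. Payload 4.9 kg.
Tool frame: the origin (TCP) lies at the very end of the fingers, on their centre line; the grasp point (between the pads) lies 19 mm behind it; z points along the fingers, y is the direction in which the jaws open and shut (so a half turn about z gives the same grasp; the last joint's range is limited). The gripper opens to 85 mm and grips with 20 to 120 N. Pads are 22 mm wide; open, the fingers measure 114 mm over their backs; the gripper's body (76 mm by 85 mm) begins 54 mm behind the grasp point. The pads swing forward as they close: fully open they stand 13 mm farther back than shut.
Start: joints at [-1.473, 0.326, -0.193, 1.052, 0, 1.437], TCP at [126.362, -535.305, 231.281] pointing down, gripper open.
Joint ranges: [-2.65, 2.65], [-0.97, 1.79], [-1.3, 1.35], [-1.93, 2.1], [-1.47, 1.37], [-3.14, 3.14]. Speed limits (rad/s): [2.57, 2.57, 3.14, 3.14, 3.14, 3.14].

## Interface

Orientations are given as [roll, pitch, yaw] about the fixed x, y, z axes, in that order (R = Rz(yaw) Ry(pitch) Rx(roll)).
In Python, from bench import bot, solve_ik, imaging gives the robot as it stands. Calls block until the motion is done:
- bot.move_ptp(position, orientation): joint-space move of the TCP to a pose.
- bot.movel(position, rot=None, max_speed=150, threshold=None): straight line of the TCP; rot=None keeps the orientation; max_speed is the mean speed in mm/s. With threshold (N) it stops when the force on the tool has changed by that much, and returns True; else False.
- bot.move_j(angles): joint-space move.
- bot.grip(opening, effort=None): opening from 0.0 (shut) to 1.0 (fully open); effort is the grip in N (None keeps the last); returns when the fingers have stopped.
- bot.dwell(seconds).
- solve_ik(position, orientation): joint angles nearest the present ones, or None.
- bot.get_state(): the state.
- imaging.capture(name): name is "scene" or "top" or "wrist"; returns the picture (400x640x3 uint8, blue, green, red); there is no depth.
- imaging.camera_model(name): a dict with "K" (3x3 intrinsics, pixels), "position" and "rotation" of the camera in the world. Camera axes: x right, y up, looking along -z (the intrinsics and any distortion apply to the point x, -y, -z); pixel columns grow to the right and rows downward; lengths in mm; the calibration is good to about 2 mm. A picture is of the moment at which its call begins: read the wrist's pose just before it. camera_model takes no time and is no camera call; for the wrist camera it gives the pose at the moment of the call.
A pose or a line that the arm cannot do raises bot.IKError and nothing moves.
- bot.sign_off(): hands the job in, once; it reports no verdict.
The state is a dict: "t": time; "qpos": joint angles; "joint_velocities": joint speeds; "effort": joint torques, N m; "tcp_pos": TCP position; "orientation": TCP orientation; "contact_force": force on the tool from outside, world axes, zero at the start; "wrist_torque": the same for the moment, N m; "opening": opening from 0.0 (shut) to 1.0 (fully open).
Only numpy, scipy, OpenCV 4.12 (cv2) and the standard library are available. Lean on these libraries where they do the work, as an engineer would, in place of code of your own. Each camera call takes 0.05 s, during which the arm holds its last target. There are 200 camera calls.

## Task

Open the spray-test cabinet for the next nozzle: with the fingertips under the lip of its counterweighted front window, push the window up until the lip is level with the pointer clamped on the cabinet's right-hand post, without running past it, then take the hand away and leave the window standing there. Only push: do not pinch the lip, and leave the small parts round the cabinet where they stand.

Things in the scene. Friction and masses are not known exactly. Their poses are not given: they have to be found in the camera images.
- cabinet: fixed spray-test cabinet, 290 mm wide, 160 mm deep, 480 mm high: grey sump base 130 mm high, aluminium posts, clear walls. Origin in the middle of its footprint on the bench; x points from its front to its back (the front, with the window, faces -x, towards the robot), y to its left seen from the front, z up. The front faces of base and posts lie at x = -80 mm.
- sash (a joint): how far the front window has been pushed up, in m: 0 lowered (lip mid-height 155 mm above the bench), 0.17 at the upper stop. Counterweighted: it stays wherever it is left; it takes 2 to 4 N to slide plus a little with speed.
- lip_front (a point): middle of the front edge of the window's lip, at its mid-height. The lip is a level ledge 10 mm thick (this point +-5 mm), 200 mm long along the cabinet's y, standing out 44 mm in front of the base, 124 mm from the cabinet's origin. Its lower 6 mm is a bare aluminium strip (sash_c0); a black rubber cap (sash_c1), set back 8 mm, covers its top. Free space below it down to the bench.
- pointer_tip (a point): tip of the steel height pointer, a dark block 30 mm high with a small arrow pointing at the right-hand (-y) end of the lip, clamped on the front of the cabinet's right-hand post, the tip 8 mm beyond the lip's end; its height differs from time to time. Axes as the cabinet's.
- nut: bystander: loose steel nozzle nut, 27 mm across, 26 mm high, on the bench in front of the cabinet's left half; origin under its centre
- thin_disc: bystander: loose thin valve disc, 27 mm across, 8 mm high, in front of the cabinet's right half; origin under its centre
- valve_disc: bystander: loose valve disc, 27 mm across, 10 mm high, on the bench in front of the cabinet; origin under its centre
- jar: bystander: small amber jar, 46 mm across, 71 mm high, beside the cabinet on its left; origin under its centre
- valve_body: bystander: black injector body with a flange, 40 x 90 x 52 mm, lying left of the cabinet's front; origin under its centre
- gauge: bystander: digital dial gauge on a round steel holder, 64 x 51 mm, 136 mm high, standing left of the cabinet; origin under it

How it is judged (in metres and radians):
On the way:
1. the fingers push up under the lip while it is still more than 20 mm below the pointer (contact force between sash_c0 and the fingers above 1 N and z of lip_front in the frame of pointer_tip below -0.02 m), for 0.1 s.
At the end, for the whole second after the job is handed in: the lip's mid-height stands within 6 mm of the pointer tip's height, the window is at rest, and no bystander has moved by more than 15 mm (z of lip_front in the frame of pointer_tip between -0.006 and 0.006 m and velocity of joint sash between -0.003 and 0.003 m/s and distance of each of nut, thin_disc, valve_disc, jar, valve_body, gauge from where it was at the start of the episode below 0.015 m); the robot touches nothing.
It fails at once if the lip runs more than 15 mm past the pointer (z of lip_front in the frame of pointer_tip above 0.015 m).
It fails at once if the lip is pinched (fingers press on its cap and on its underside at once) (contact force between each of sash_c1, sash_c0 and the fingers above 1 N).
It fails at once if a bystander is lifted, tipped or moved by more than 15 mm (distance of any of nut, thin_disc, valve_disc, jar, valve_body, gauge from where it was at the start of the episode above 0.015 m or angle between any of nut, thin_disc, valve_disc, jar, valve_body, gauge's own z axis and vertical above 0.3 rad).
It also fails if it takes over 42 s, if anything falls off the work surface, if the arm or the gripper's body presses on something with over 40 N, if the wrist force passes 120 N, or if a joint passes its speed limit or range.

## Working session

There is one attempt and no reset: what is moved stays moved. The work goes in short steps, each a Python script; the robot and the scene stay as the last script left them, time stands still between calls to the robot, and variables do not carry over. Pictures are saved under pics/ and viewed, about 8 in all and at most 12, crops included, and the job is handed in when it is done.

```bash
mkdir -p pics; ls
python3 - <<'E'
from bench import bot, imaging
import cv2
for n in("scene","top"):
    cv2.imwrite(f"pics/{n}0.png",imaging.capture(n)); m=imaging.camera_model(n); print(n,m)
print(bot.get_state())
E
```

```text
pics
scene {'K': array([[507.45314625,   0.        , 325.6424351 ],
       [  0.        , 507.45314625, 205.0313172 ],
       [  0.        ,   0.        ,   1.        ]]), 'position': array([-149.37575144,  630.8955323 ,  827.25161308]), 'rotation': array([ 0.90133928, -0.01214557, -2.0177143 ])}
top {'K': array([[477.38769055,   0.        , 325.21210664],
       [  0.        , 477.38769055, 198.70337146],
       [  0.        ,   0.        ,   1.        ]]), 'position': array([ 459.62541129,  250.89743632, 1378.17109336]), 'rotation': array([ 0.09277278,  0.01138209, -1.54608538])}
{'t': 0.1, 'qpos': array([-1.47323406e+00,  3.26900598e-01, -1.93453982e-01,  1.05200859e+00,
       -3.35922646e-05,  1.43657680e+00]), 'joint_velocities': array([ 0.00036638,  0.00096126,  0.00158945, -0.00092981,  0.00103333,
        0.00011977]), 'effort': array([ 7.91420825e-04, -4.44236934e+01,  2.63038856e+01,  7.77666253e-03,
       -2.10750472e-04,  4.23149782e-07]), 'tcp_pos': array([ 126.28202632, -534.78082859,  230.57470086]), 'orientation': array([-3.14003540e+00, -1.76380299e-04,  2.31781685e-01]), 'contact_force': array([ 0.62621586,  1.07666605, -0.36795703]), 'wrist_torque': array([ 0.02754108, -0.00919805,  0.01086129]), 'opening': 1.000331236855538}
```

View pics/scene0.png

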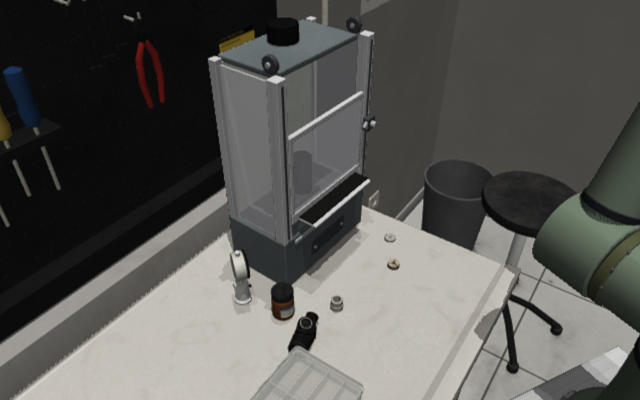

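View pics/top0.png

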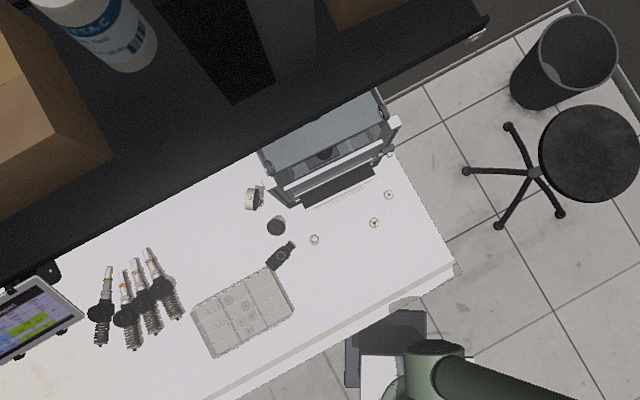

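The scene view shows the cabinet with its lip from about (308,225) to (368,182) and the pointer near (369,123). In the top view the lip runs from about (305,207) to (375,172), and the nut is at (314,239). I'll enlarge both.

Run:
```python
import cv2,numpy as np
a=cv2.imread("pics/scene0.png")[90:240,280:380]; b=cv2.imread("pics/top0.png")[110:260,300:400]
f=lambda i:cv2.resize(i,(400,600),interpolation=cv2.INTER_CUBIC)
cv2.imwrite("pics/crop1.png",np.hstack([f(a),f(b)]))
```

```text
(no output)
```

View pics/crop1.png

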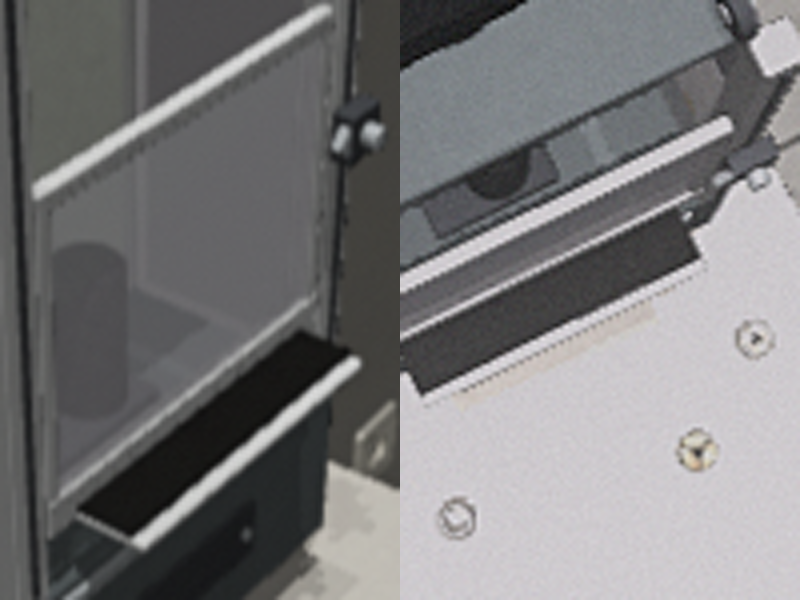

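```bash
cat > h.py <<'E'
import numpy as np
from scipy.spatial.transform import Rotation as R
from scipy.optimize import least_squares
from bench import bot, solve_ik, imaging
def proj(m,P):
    rot=R.from_euler('xyz',m['rotation']) if np.size(m['rotation'])==3 else R.from_matrix(m['rotation'])
    c=rot.inv().apply(np.atleast_2d(P)-m['position'])
    K=m['K']; return np.c_[K[0,0]*c[:,0]/-c[:,2]+K[0,2], K[1,1]*c[:,1]/c[:,2]+K[1,2]]
def cab2w(p,P):
    c,s=np.cos(p[2]),np.sin(p[2]); P=np.atleast_2d(P)
    return np.c_[p[0]+c*P[:,0]-s*P[:,1], p[1]+s*P[:,0]+c*P[:,1], P[:,2]]
E
python3 - <<'E'
from h import *
S=imaging.camera_model("scene");T=imaging.camera_model("top"); print({k for k in S})
sc=np.array([[315,226.2],[369.5,180.5]]);tp=np.array([[306.2,210.7],[375.5,176.2]])
L=lambda z:[[-124,100,z],[-124,-100,z]]
f=lambda p:np.r_[(proj(S,cab2w(p,L(p[3])))-sc).ravel(),(proj(T,cab2w(p,L(p[3])))-tp).ravel()]
r=least_squares(f,[700,200,-.4,156],x_scale=[100,100,.1,100]);print(r.x,np.round(r.fun,1))
# pointer tip: triangulate the arrow tip
g=lambda q:np.r_[(proj(S,q)-[364.5,126.5]).ravel(),(proj(T,q)-[379.5,155]).ravel()]
q=least_squares(g,[700,100,300],x_scale=100);print(q.x,np.round(q.fun,1))
p=r.x;d=q.x[:2]-p[:2];c,s=np.cos(p[2]),np.sin(p[2]);print('ptr in cab',c*d[0]+s*d[1],-s*d[0]+c*d[1])
for nm,P in dict(nut=(314,239),d1=(374,222.5),d2=(388.5,194.5),jar=(276,226),body=(281,256)).items():
    w=least_squares(lambda v:(proj(T,[v[0],v[1],10])-P).ravel(),[600,200],x_scale=100).x
    d=w-p[:2];print(nm,w,c*d[0]+s*d[1],-s*d[0]+c*d[1])
# IK for horizontal tool
yaw=p[2]
for name,Rt in dict(jawsH=np.c_[[0,0,1],[0,-1,0],[1,0,0]],jawsH2=np.c_[[0,0,-1],[0,1,0],[1,0,0]],jawsV=np.c_[[0,1,0],[0,0,1],[1,0,0]],jawsV2=np.c_[[0,-1,0],[0,0,-1],[1,0,0]]).items():
  for up in(0,.2):
    o=(R.from_euler('z',yaw)*R.from_euler('y',-up)*R.from_matrix(Rt)).as_euler('xyz')
    for y in (50,0,-50):
        print(name,up,y,[None if (s:=solve_ik(cab2w(p,[x,y,z])[0],o)) is None else np.round(s,2) for x,z in((-190,130),(-95,130),(-95,300))])
E
```

```text
{'position', 'rotation', 'K'}
[6.95608280e+02 2.85352946e+02 4.85723151e-01 1.73094724e+02] [-0.3  0.6  0.1 -0.5 -0.5  0.2  0.7 -0.3]
[663.98780248 143.10008366 292.74866896] [-0.1 -0.   0.1  0.1]
ptr in cab -94.37364001737814 -111.03759530630698
nut [470.16360212 298.77912722] -193.10121532621147 117.12167171502655
d1 [521.42993583 128.32524108] -227.34052421932682 -57.55069015325185
d2 [602.94971316  87.90194352] -174.1210569732472 -131.35587552477972
jar [504.60414526 408.71311563] -111.32168714917488 198.261930466312
body [419.59050907 391.52447287] -194.5269236811053 222.7498130132444
jawsH 0 50 [None, None, None]
jawsH 0 0 [None, None, None]
jawsH 0 -50 [None, None, None]
jawsH 0.2 50 [None, None, None]
jawsH 0.2 0 [None, None, None]
jawsH 0.2 -50 [None, None, None]
jawsH2 0 50 [None, None, None]
jawsH2 0 0 [None, None, None]
jawsH2 0 -50 [None, None, None]
jawsH2 0.2 50 [None, None, None]
jawsH2 0.2 0 [None, None, None]
jawsH2 0.2 -50 [None, None, None]
jawsV 0 50 [None, None, None]
jawsV 0 0 [None, None, None]
jawsV 0 -50 [None, None, None]
jawsV 0.2 50 [None, None, None]
jawsV 0.2 0 [None, None, None]
jawsV 0.2 -50 [None, None, None]
jawsV2 0 50 [None, None, None]
jawsV2 0 0 [None, None, None]
jawsV2 0 -50 [None, None, None]
jawsV2 0.2 50 [None, None, None]
jawsV2 0.2 0 [None, None, None]
jawsV2 0.2 -50 [None, None, None]<sys>:0: UserWarning: Gimbal lock detected. Setting third angle to zero since it is not possible to uniquely determine all angles.
```

```bash
cat > t.py <<'E'
from h import *
import warnings;warnings.filterwarnings('ignore')
p=[695.6,285.35,.4857]
def ori(yaw,down,roll): # tool z along yaw, tilted 'down' below level
    return (R.from_euler('z',yaw)*R.from_euler('y',np.pi/2+down)*R.from_euler('z',roll)).as_euler('xyz')
E
python3 - <<'E'
from t import *
for roll in(0,np.pi/2,np.pi,-np.pi/2):
  for down in(0.01,.2,.4,.6,.8,1.2):
    n=[];
    for z in(130,160,200,280,400):
        n.append(''.join('.' if (solve_ik(cab2w(p,[x,y,z])[0],ori(.4857,down,roll)) is None) else 'o' for x in(-300,-200,-100) for y in(50,0,-50)))
    print(round(roll,1),down,n)
E
```

```text
0 0.01 ['.........', '.........', '.........', '.........', '......ooo']
0 0.2 ['.........', '........o', '.......oo', '......ooo', '.....oooo']
0 0.4 ['......ooo', '......ooo', '......ooo', '.....oooo', 'ooooooooo']
0 0.6 ['.....oooo', '.....oooo', '...oooooo', 'ooooooooo', 'ooooooooo']
0 0.8 ['..ooooooo', '.oooooooo', 'ooooooooo', 'ooooooooo', 'ooooooooo']
0 1.2 ['ooooooooo', 'ooooooooo', 'ooooooooo', 'ooooooooo', 'ooooooooo']
1.6 0.01 ['.........', '.........', '.........', '.........', '......ooo']
1.6 0.2 ['.........', '........o', '.......oo', '......ooo', '.....oooo']
1.6 0.4 ['......ooo', '......ooo', '......ooo', '.....oooo', 'ooooooooo']
1.6 0.6 ['.....oooo', '.....oooo', '...oooooo', 'ooooooooo', 'ooooooooo']
1.6 0.8 ['..ooooooo', '.oooooooo', 'ooooooooo', 'ooooooooo', 'ooooooooo']
1.6 1.2 ['ooooooooo', 'ooooooooo', 'ooooooooo', 'ooooooooo', 'ooooooooo']
3.1 0.01 ['.........', '.........', '.........', '.........', '......ooo']
3.1 0.2 ['.........', '........o', '.......oo', '......ooo', '.....oooo']
3.1 0.4 ['......ooo', '......ooo', '......ooo', '.....oooo', 'ooooooooo']
3.1 0.6 ['.....oooo', '.....oooo', '...oooooo', 'ooooooooo', 'ooooooooo']
3.1 0.8 ['..ooooooo', '.oooooooo', 'ooooooooo', 'ooooooooo', 'ooooooooo']
3.1 1.2 ['ooooooooo', 'ooooooooo', 'ooooooooo', 'ooooooooo', 'ooooooooo']
-1.6 0.01 ['.........', '.........', '.........', '.........', '......ooo']
-1.6 0.2 ['.........', '........o', '.......oo', '......ooo', '.....oooo']
-1.6 0.4 ['......ooo', '......ooo', '......ooo', '.....oooo', 'ooooooooo']
-1.6 0.6 ['.....oooo', '.....oooo', '...oooooo', 'ooooooooo', 'ooooooooo']
-1.6 0.8 ['..ooooooo', '.oooooooo', 'ooooooooo', 'ooooooooo', 'ooooooooo']
-1.6 1.2 ['ooooooooo', 'ooooooooo', 'ooooooooo', 'ooooooooo', 'ooooooooo']
```

Run:
```python
from t import *
m=imaging.camera_model("wrist");s=bot.get_state()
Rt=R.from_euler('xyz',s['orientation']);print('cam in tool',Rt.inv().apply(m['position']-s['tcp_pos']),(Rt.inv()*(R.from_euler('xyz',m['rotation']))).as_matrix().round(2).tolist(),m['K'][0])
for y in(0,-40):
 for yaw in(.4857,.33):
  for roll in(0,np.pi):
   for d in(.35,.45,.55):
    print(y,yaw,round(roll,1),d,*['/' if (q:=solve_ik(cab2w(p,[x,y,z])[0],ori(yaw,d,roll))) is None else q.round(2).tolist() for x,z in((-160,125),(-104,125),(-104,266))])
```

```text
cam in tool [ 7.00634872e+01 -2.55106557e-02 -1.41732112e+02] [[0.0, 0.96, 0.28], [1.0, -0.0, -0.0], [-0.0, 0.28, -0.96]] [308.01231475   0.         315.89526132]
0 0.4857 0 0.35 / [0.08, 0.81, -1.24, -1.68, 0.38, -0.14] [0.08, 0.26, -1.19, -1.07, 0.38, -0.14]
0 0.4857 0 0.45 / [0.1, 0.65, -1.21, -1.37, 0.35, -0.18] [0.1, 0.15, -1.11, -0.78, 0.35, -0.18]
0 0.4857 0 0.55 [0.05, 0.5, -1.28, -1.19, 0.37, -0.24] [0.11, 0.51, -1.15, -1.07, 0.32, -0.2] [0.11, 0.09, -1.02, -0.53, 0.32, -0.2]
0 0.4857 3.1 0.35 / [0.08, 0.81, -1.24, -1.68, 0.38, 3.0] [0.08, 0.26, -1.19, -1.07, 0.38, 3.0]
0 0.4857 3.1 0.45 / [0.1, 0.65, -1.21, -1.37, 0.35, 2.97] [0.1, 0.15, -1.11, -0.78, 0.35, 2.97]
0 0.4857 3.1 0.55 [0.05, 0.5, -1.28, -1.19, 0.37, 2.9] [0.11, 0.51, -1.15, -1.07, 0.32, 2.94] [0.11, 0.09, -1.02, -0.53, 0.32, 2.94]
0 0.33 0 0.35 / [0.2, 0.83, -1.25, -1.73, 0.12, -0.04] [0.2, 0.26, -1.2, -1.11, 0.12, -0.04]
0 0.33 0 0.45 / [0.21, 0.66, -1.22, -1.42, 0.11, -0.05] [0.21, 0.16, -1.12, -0.82, 0.11, -0.05]
0 0.33 0 0.55 / [0.21, 0.52, -1.16, -1.12, 0.1, -0.06] [0.21, 0.09, -1.03, -0.57, 0.1, -0.06]
0 
[... 891 characters left out ...]
12, -1.03, 0.39, 2.88] [0.02, 0.1, -0.99, -0.5, 0.39, 2.88]
-40 0.33 0 0.35 / [0.1, 0.82, -1.24, -1.7, 0.22, -0.08] [0.1, 0.27, -1.19, -1.1, 0.22, -0.08]
-40 0.33 0 0.45 / [0.11, 0.65, -1.2, -1.4, 0.2, -0.1] [0.11, 0.16, -1.11, -0.81, 0.2, -0.1]
-40 0.33 0 0.55 [0.05, 0.51, -1.28, -1.23, 0.23, -0.15] [0.11, 0.52, -1.14, -1.1, 0.18, -0.11] [0.11, 0.1, -1.02, -0.56, 0.18, -0.11]
-40 0.33 3.1 0.35 / [0.1, 0.82, -1.24, -1.7, 0.22, 3.06] [0.1, 0.27, -1.19, -1.1, 0.22, 3.06]
-40 0.33 3.1 0.45 / [0.11, 0.65, -1.2, -1.4, 0.2, 3.04] [0.11, 0.16, -1.11, -0.81, 0.2, 3.04]
-40 0.33 3.1 0.55 [0.05, 0.51, -1.28, -1.23, 0.23, 2.99] [0.11, 0.52, -1.14, -1.1, 0.18, 3.03] [0.11, 0.1, -1.02, -0.56, 0.18, 3.03]
```

```bash
cat >> t.py <<'E'
Y=p[2]
def W(x,z,y=-40): return cab2w(p,[x,y,z])[0]
def st():
    s=bot.get_state();d=s['tcp_pos'][:2]-p[:2];c,n=np.cos(Y),np.sin(Y)
    print('t',round(s['t'],2),'tcp cab',np.round([c*d[0]+n*d[1],-n*d[0]+c*d[1],s['tcp_pos'][2]],1),'F',s['contact_force'].round(1),'op',round(s['opening'],2));return s
E
python3 - <<'E'
from t import *
import cv2
bot.grip(0.0,20)
bot.move_ptp(W(-230,230),ori(Y,.8,0)); st()
bot.movel(W(-160,125),ori(Y,.55,0)); st()
print({k:np.round(v,4).tolist() for k,v in imaging.camera_model("wrist").items()})
cv2.imwrite("pics/w1.png",imaging.capture("wrist"))
E
```

```text
t 3.58 tcp cab [-229.8  -40.7  230.2] F [ 0.9 -0.1 -0.1] op -0.0
t 4.66 tcp cab [-159.9  -40.3  125. ] F [-0.1  0.7  0.4] op 0.0
{'K': [[308.0123, 0.0, 315.8953], [0.0, 308.0123, 197.4345], [0.0, 0.0, 1.0]], 'position': [432.5634, 101.1309, 138.7313], 'rotation': [-1.3024, 0.0002, 2.0562]}
```

View pics/w1.png

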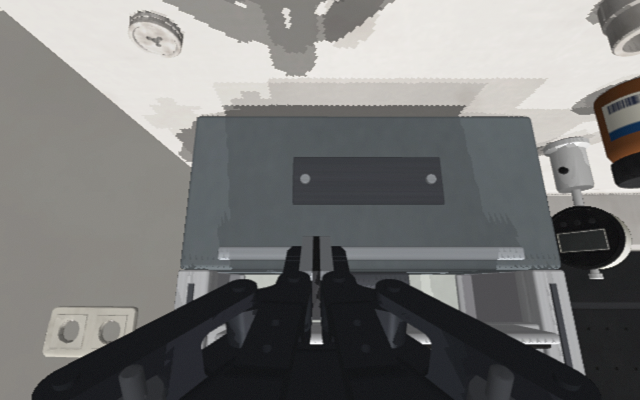

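The wrist view is upside down, so world-up points down in the picture. The lip is the light bar from columns 218 to 524, rows 247–261, and the fingertips at (316,237) are below it. The cabinet's right side is on the left of the picture. I'll check this against the model, then go under the lip and touch it.

Run:
```python
from t import *
m=imaging.camera_model("wrist")
print(proj(m,cab2w(p,[[-124,y,z] for y in(100,-100) for z in(167,173,177)])).round(1).tolist())
bot.movel(W(-104,125),ori(Y,.55,0),max_speed=80); st()
bot.movel(W(-104,130),ori(Y,.42,0),max_speed=20); st()
print(bot.movel(W(-104,175),max_speed=25,threshold=2.0)); st()
```

```text
[[555.6, 331.3], [557.8, 342.5], [559.2, 350.1], [213.7, 331.0], [212.8, 342.2], [212.2, 349.8]]
t 5.56 tcp cab [-104.5  -39.8  124.7] F [-0.4  0.3 -0.5] op 0.0
t 6.0 tcp cab [-105.   -39.9  128.3] F [0.5 0.5 0.8] op 0.0
True
t 6.88 tcp cab [-104.2  -39.9  146.8] F [-0.7  0.  -0.7] op -0.0
```

Run:
```python
from t import *
import cv2
m=dict(K=np.array([[308.0123,0,315.8953],[0,308.0123,197.4345],[0,0,1]]),position=np.array([432.5634,101.1309,138.7313]),rotation=np.array([-1.3024,.0002,2.0562]))
print('tcp',proj(m,W(-160,125)),'base',proj(m,cab2w(p,[[-80,145,130],[-80,-145,130],[-80,145,0],[-80,-145,0]])).round().tolist())
s=st();m2=imaging.camera_model("wrist");print(m2['position'],m2['rotation'],proj(m2,s['tcp_pos']))
cv2.imwrite("pics/w2.png",imaging.capture("wrist"))
```

```text
tcp [[316.23146592 254.13324461]] base [[561.0, 270.0], [177.0, 270.0], [530.0, 116.0], [195.0, 116.0]]
t 6.88 tcp cab [-104.2  -39.9  146.8] F [-0.7  0.  -0.7] op -0.0
[481.23479132 127.18258125 140.00124946] [-1.43200183e+00  1.03452479e-04  2.05639732e+00] [[315.67770793 254.02294393]]
```

View pics/w2.png

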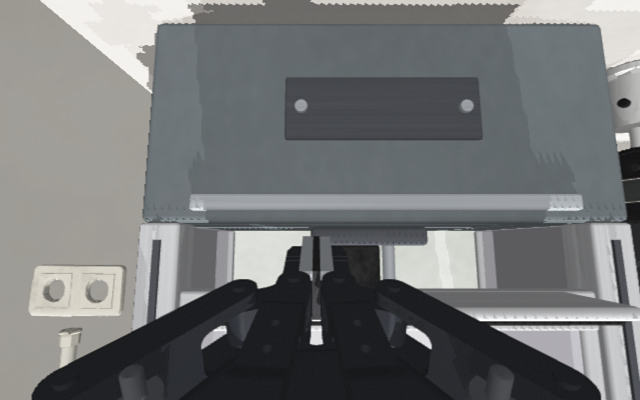

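Run:
```python
from t import *
import cv2
for z in(165,195,225):
    bot.movel(W(-104,z),max_speed=50); st()
bot.dwell(.2);s=st();m=imaging.camera_model("wrist");print({k:np.round(v,4).tolist() for k,v in m.items()})
cv2.imwrite("pics/w3.png",imaging.capture("wrist"))
cv2.imwrite("pics/s3.png",imaging.capture("scene"))
for z in(246,251,256): print(z,proj(m,cab2w(p,[[-124,-100,z],[-124,100,z]])).round().tolist())
print('ptr',proj(m,[664,143.1,292.7]))
a=cv2.imread("pics/s3.png")[90:240,280:380]
cv2.imwrite("pics/c3.png",np.hstack([cv2.resize(cv2.imread("pics/w3.png"),(500,312)),cv2.resize(a,(208,312),interpolation=cv2.INTER_CUBIC)]))
```

```text
t 7.46 tcp cab [-104.5  -39.8  164.7] F [-1.9 -1.7 -0.6] op -0.0
t 8.21 tcp cab [-103.9  -39.9  195.4] F [-1.7 -0.7 -1.3] op 0.0
t 8.96 tcp cab [-103.5  -40.2  225.8] F [-1.1  0.8 -0.7] op -0.0
t 9.16 tcp cab [-103.4  -40.4  225.6] F [-0.8  0.6  0.3] op 0.0
{'K': [[308.0123, 0.0, 315.8953], [0.0, 308.0123, 197.4345], [0.0, 0.0, 1.0]], 'position': [482.153, 127.1851, 218.6596], 'rotation': [-1.4323, 0.0003, 2.0563]}
246 [[178.0, 304.0], [640.0, 304.0]]
251 [[177.0, 316.0], [641.0, 316.0]]
256 [[177.0, 328.0], [643.0, 328.0]]
ptr [[176.48366744 387.519628  ]]
```

View pics/c3.png

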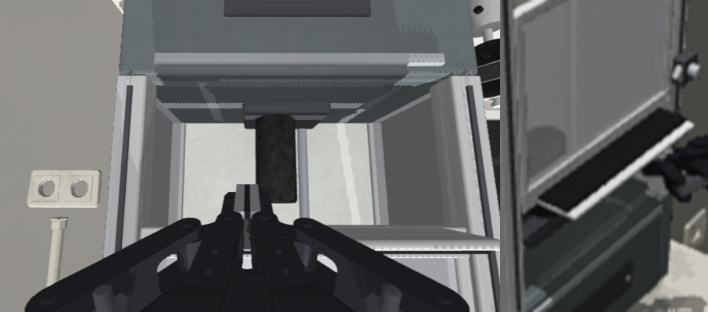

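The scene crop shows the window has risen with the fingers, its lip edge now running from about (315,194) to (372,150). In the wrist view the lip's right-hand end is near (180,290–322). I'll go up another 18 mm and measure the lip and pointer together up close.

Run:
```python
from t import *
import cv2
bot.movel(W(-104,243),max_speed=40);bot.dwell(.2);s=st();m=imaging.camera_model("wrist");print({k:np.round(v,5).tolist() for k,v in m.items()})
i=imaging.capture("wrist");cv2.imwrite("pics/w4.png",i)
c=cv2.flip(i[260:400,120:280],-1)  # rotate 180: up is up
cv2.imwrite("pics/c4.png",cv2.resize(c,(640,560),interpolation=cv2.INTER_CUBIC))
for x,y,z in[(-124,-100,264),(-124,-100,269),(-116,-100,274),(-94,-108,293)]: print(z,((np.array([280,400])-proj(m,cab2w(p,[x,y,z]))[0])*4).round())
```

```text
t 10.06 tcp cab [-103.9  -39.9  243.1] F [-2.9 -1.7 -0.8] op 0.0
{'K': [[308.01231, 0.0, 315.89526], [0.0, 308.01231, 197.43453], [0.0, 0.0, 1.0]], 'position': [481.50138, 127.27728, 236.3261], 'rotation': [-1.43118, -0.00048, 2.05667]}
264 [410. 380.]
269 [413. 332.]
274 [384. 303.]
293 [383. 195.]
```

View pics/c4.png

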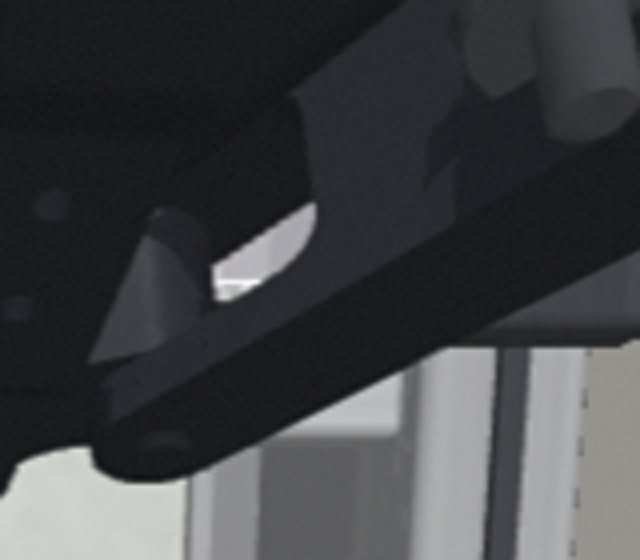

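The gripper linkage hides the lip end and the pointer tip here. Only the dark block's lower edge shows, at about (600,345). The window stays where I leave it, so I'll back off and look from slightly above.

Run:
```python
from t import *
import cv2
bot.movel(W(-106,232),max_speed=60)
bot.movel(W(-170,225),ori(Y,.6,0),max_speed=100);st()
bot.movel(W(-180,355,-108),ori(Y,.45,0),max_speed=150);bot.dwell(.3);st()
m=imaging.camera_model("wrist");print({k:np.round(v,5).tolist() for k,v in m.items()})
i=imaging.capture("wrist");cv2.imwrite("pics/w5.png",i)
q=[(-124,-100,264),(-124,-100,269),(-116,-100,274),(-94,-108,293)]
for a in q: print(a,proj(m,cab2w(p,a))[0].round(1))
u,v=proj(m,cab2w(p,(-105,-104,280)))[0].astype(int);u0=max(u-80,0);v0=max(v-60,0);print(u0,v0)
cv2.imwrite("pics/c5.png",cv2.resize(cv2.flip(i[v0:v0+120,u0:u0+160],-1),(800,600),interpolation=cv2.INTER_CUBIC))
```

```text
t 11.23 tcp cab [-169.5  -40.2  225.7] F [-0.  -0.  -0.7] op -0.0
t 12.67 tcp cab [-180.  -107.6  354.5] F [ 0.1 -0.6 -0.8] op 0.0
{'K': [[308.01231, 0.0, 315.89526], [0.0, 308.01231, 197.43453], [0.0, 0.0, 1.0]], 'position': [445.74276, 31.80002, 352.37346], 'rotation': [-1.40208, -0.00023, 2.05707]}
(-124, -100, 264) [326.  128.3]
(-124, -100, 269) [326.  134.8]
(-116, -100, 274) [325.7 144.9]
(-94, -108, 293) [315.2 176.2]
240 96
```

View pics/c5.png

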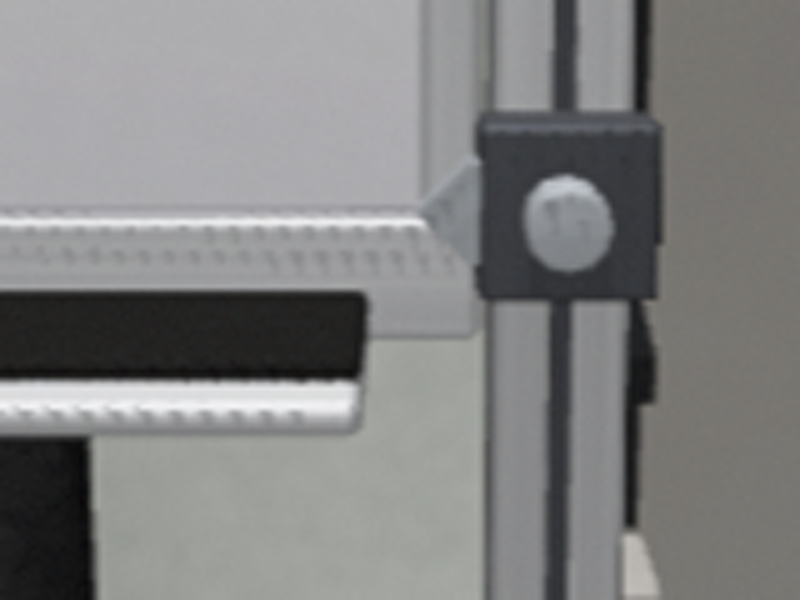

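The crop is clear. The lip mid-height is about 269.4 mm, from its lower edge at v≈128.9 and the cap boundary at v≈139.9. The pointer tip, at crop (423,213) or v≈172.9, is at about 290.7 mm. TCP 243.1 gave lip 269.4, so TCP ≈264.2 should bring it level.

Run:
```python
from t import *
import cv2
bot.movel(W(-170,225),ori(Y,.6,0),max_speed=150)
bot.movel(W(-104,230),ori(Y,.42,0),max_speed=100);st()
bot.movel(W(-104,245),max_speed=40)
bot.movel(W(-104,264),max_speed=25);bot.dwell(.3);s=st()
z=s['tcp_pos'][2]
if z<263.5: bot.movel(W(-104,264+264-z),max_speed=15);bot.dwell(.2);st()
bot.movel(W(-106,252),max_speed=60)
bot.movel(W(-175,245),ori(Y,.6,0),max_speed=100)
bot.movel(W(-180,355,-108),ori(Y,.45,0),max_speed=150);bot.dwell(.3);st()
m=imaging.camera_model("wrist")
i=imaging.capture("wrist");cv2.imwrite("pics/w6.png",i)
for a in[(-124,-100,285),(-124,-100,290),(-116,-100,291),(-94,-108,290)]: print(a,((np.array([400,216])-proj(m,cab2w(p,a))[0]-.5)*5).round(1))
cv2.imwrite("pics/c6.png",cv2.resize(cv2.flip(i[96:216,240:400],-1),(800,600),interpolation=cv2.INTER_CUBIC))
```

```text
t 14.66 tcp cab [-104.2  -40.2  230.1] F [ 0.1  0.9 -0.3] op -0.0
t 16.39 tcp cab [-103.9  -40.   264. ] F [-3.1 -1.6 -1.1] op -0.0
t 18.9 tcp cab [-180.  -107.5  354.5] F [ 0.5  0.6 -0.6] op -0.01
(-124, -100, 285) [367.3 298.9]
(-124, -100, 290) [367.1 265.6]
(-116, -100, 291) [368.8 244.2]
(-94, -108, 290) [422.  214.3]
```

View pics/c6.png

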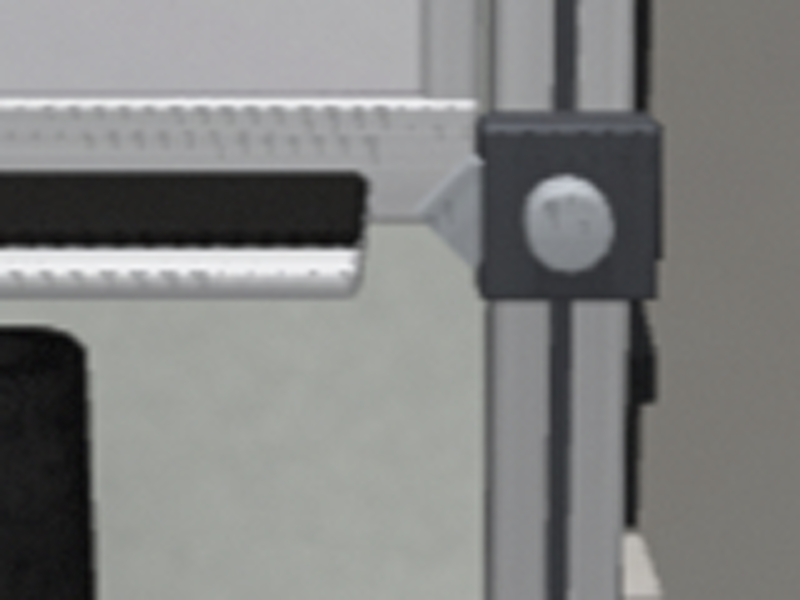

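The lip's lower edge (Y≈298) and cap boundary (Y≈246) put its mid-height at 290.0 mm. The pointer tip (423,213) is at about 290.2 mm. The hand is clear, so I'm handing in.

Run:
```python
from t import *
bot.sign_off(); st()
```

```text
the job is handed in; nothing more can be done
the job is handed in; nothing more can be done
```

The window is up and the lip is level with the pointer as far as my last check can tell. I handed the job in at about 19 s; no verdict is reported.

**What I did:** With the gripper shut, I put the fingertips under the lip and pushed it from about 172 mm to 269 mm. I then backed off to measure, pushed the last 21 mm slowly, and took the hand away.

**Last wrist picture:**
- **Height:** the lip's mid-height is about 290.0 mm and the pointer tip about 290.2 mm. The limit is ±6 mm.
- **Hand:** it is clear of the cabinet and everything else.

**What disagreed or went unchecked:**
- **Pointer height:** my first estimate, from the scene and top cameras, was 292.7 mm. That would put the lip 2.7 mm low, still within the limit.
- **Pushing force:** the wrist force readings were close to their noise, about 1–3 N. The evidence for the push is that the window rose with the fingers.
- **Small parts:** I did not photograph them again afterwards. The path kept the TCP at least 125 mm above the bench, and no contact showed up in the force readings I printed.

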